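# Start the steamer timers in order

### The job

The baskets have gone onto the steamers one after another, so start their kitchen timers in the same order: press down the cap of the blue timer, then the yellow, then the red, each gently with a fingertip until it is well down, without ramming it against its stop. Leave the white timer stopped, do not pick up any timer or shove it from its place, and do not disturb the cup, dish, jar or spoon.

Things in the scene. Friction and masses are not known exactly. Their poses are not given: they have to be found in the camera images.
- timer_blue: blue kitchen timer, loose on the table: a round grey puck 64 mm across and 38 mm high with a blue band, 0.15 to 0.3 kg. Origin: centre of its underside, z up. It must stay standing where it is.
- top_blue (a point): centre of the top face of the blue timer's push cap, a flat round blue cap 44 mm across that stands 18 mm proud of the puck (top face 56 mm above the table while up, 42 mm when fully down). The point moves with the cap.
- cap_blue (a joint): how far the blue cap is pressed straight down, in m: 0 up (stopped), 0.014 fully down, where it meets a hard stop. It gives way at about 3.5 N, rising evenly to about 6.5 N just before the stop, and stays where it is left; the timer runs once the cap is 0.006 down, so 0.008 to 0.011 is well down.
- timer_yellow: yellow kitchen timer, loose on the table: a round grey puck 64 mm across and 38 mm high with a yellow band, 0.15 to 0.3 kg. Origin: centre of its underside, z up. It must stay standing where it is.
- top_yellow (a point): centre of the top face of the yellow timer's push cap, a flat round yellow cap 44 mm across that stands 18 mm proud of the puck (top face 56 mm above the table while up, 42 mm when fully down). The point moves with the cap.
- cap_yellow (a joint): how far the yellow cap is pressed straight down, in m: 0 up (stopped), 0.014 fully down, where it meets a hard stop. It gives way at about 3.5 N, rising evenly to about 6.5 N just before the stop, and stays where it is left; the timer runs once the cap is 0.006 down, so 0.008 to 0.011 is well down.
- timer_red: red kitchen timer, loose on the table: a round grey puck 64 mm across and 38 mm high with a red band, 0.15 to 0.3 kg. Origin: centre of its underside, z up. It must stay standing where it is.
- top_red (a point): centre of the top face of the red timer's push cap, a flat round red cap 44 mm across that stands 18 mm proud of the puck (top face 56 mm above the table while up, 42 mm when fully down). The point moves with the cap.
- cap_red (a joint): how far the red cap is pressed straight down, in m: 0 up (stopped), 0.014 fully down, where it meets a hard stop. It gives way at about 3.5 N, rising evenly to about 6.5 N just before the stop, and stays where it is left; the timer runs once the cap is 0.006 down, so 0.008 to 0.011 is well down.
- timer_white: white kitchen timer, loose on the table: a round grey puck 64 mm across and 38 mm high with a white band, 0.15 to 0.3 kg. Origin: centre of its underside, z up. It must stay standing where it is.
- top_white (a point): centre of the top face of the white timer's push cap, a flat round white cap 44 mm across that stands 18 mm proud of the puck (top face 56 mm above the table while up, 42 mm when fully down). The point moves with the cap.
- cap_white (a joint): how far the white cap is pressed straight down, in m: 0 up (stopped), 0.014 fully down, where it meets a hard stop. It gives way at about 3.5 N, rising evenly to about 6.5 N just before the stop, and stays where it is left; the timer runs once the cap is 0.006 down, so 0.008 to 0.011 is well down.
- cup: bystander: loose white cup, 66 mm across, 75 mm high; origin at the centre of its underside
- dish: bystander: loose terracotta sauce dish, 90 mm across, 35 mm high; origin at the centre of its underside
- jar: bystander: loose amber jar with a black lid, 60 mm across, 85 mm high; origin at the centre of its underside
- spoon: bystander: loose steel spoon about 170 mm long lying along its own x axis on the table; origin on its underside near the middle
Mind the look-alikes: they are no part of the job. What is shaped like the timer_blue but green is not meant. What is shaped like the timer_red but green is not meant.

How it is judged:
On the way, in this order (a step that is already met when the one before it is completed fails the run):
1. the blue timer's cap is pressed more than 6 mm down (value of joint cap_blue above 0.006 m), for 0.1 s.
2. the yellow timer's cap is pressed more than 6 mm down (value of joint cap_yellow above 0.006 m), for 0.1 s.
3. the red timer's cap is pressed more than 6 mm down (value of joint cap_red above 0.006 m), for 0.1 s.
At the end, for the whole second after the job is handed in: The blue, yellow and red caps are down by more than 6 mm, the white cap by less than 2.5 mm, and all four timers stand upright and at rest on the table within 25 mm of where they were (value of joint each of cap_blue, cap_yellow, cap_red above 0.006 m and value of joint cap_white below 0.0025 m and height (world z) of each of timer_blue, timer_yellow, timer_red, timer_white below 0.004 m and angle between each of timer_blue, timer_yellow, timer_red, timer_white's own z axis and vertical below 0.1 rad and distance of each of timer_blue, timer_yellow, timer_red, timer_white from where it was at the start of the episode below 0.025 m and linear speed of each of timer_blue, timer_yellow, timer_red, timer_white below 0.02 m/s); the robot touches nothing.
It fails at once if the white timer's cap is pressed 2.5 mm or more (value of joint cap_white above 0.0025 m).
It fails at once if a timer is lifted more than 8 mm, or tipped more than 0.35 rad (height (world z) of any of timer_blue, timer_yellow, timer_red, timer_white above 0.008 m or angle between any of timer_blue, timer_yellow, timer_red, timer_white's own z axis and vertical above 0.35 rad).
It fails at once if a timer is shoved more than 25 mm from its place (distance of any of timer_blue, timer_yellow, timer_red, timer_white from where it was at the start of the episode above 0.025 m).
It fails at once if a timer is pressed harder than 25 N (contact force between any of the fingers, the arm and timer_blue above 25 N or contact force between any of the fingers, the arm and timer_yellow above 25 N or contact force between any of the fingers, the arm and timer_red above 25 N or contact force between any of the fingers, the arm and timer_white above 25 N).
It fails at once if the cup, dish, jar or spoon is moved more than 25 mm (distance of any of cup, dish, jar, spoon from where it was at the start of the episode above 0.025 m).
It also fails if it takes over 56 s, if anything falls off the work surface, if the arm or the gripper's body presses on something with over 40 N, if the wrist force passes 120 N, or if a joint passes its speed limit or range.

### The arm

A 7-joint arm with a two-finger parallel gripper is mounted at the origin on the work surface. World frame = base frame: x ahead of the robot, y to its left, z up, the work surface at z = 0. Lengths are in m, angles in rad, forces in N, time in s.
With the tool pointing down it reaches from about 0.4 to 0.875 m from the base axis. Payload 4.4 kg.
Tool frame: the origin (TCP) lies at the very end of the fingers, on their centre line; the grasp point (between the pads) lies 19 mm behind it; z points along the fingers, y is the direction in which the jaws open and shut (so a half turn about z gives the same grasp; the last joint's range is limited). The gripper opens to 85 mm and grips with 20 to 120 N. Pads are 22 mm wide; open, the fingers measure 114 mm over their backs; the gripper's body (76 mm by 85 mm) begins 54 mm behind the grasp point. The pads swing forward as they close: fully open they stand 13 mm farther back than shut.
Start: joints at [-1.239, 0.628, 0.038, 1.517, -0.027, 0.996, -0.02], TCP at [0.252, 0.599, 0.201] pointing down, gripper open.
Joint ranges: [-3.06, 3.06], [-0.37, 2.12], [-1.25, 1.32], [0.18, 2.47], [-1.1, 4.24], [0.23, 1.98], [-2.94, 2.94]. Speed limits (rad/s): [2.57, 2.57, 3.14, 3.14, 3.14, 3.14, 3.14].

### API

Orientations are given as a 3x3 rotation matrix whose columns are the frame's x, y, z axes.
In Python, from plant import * gives the robot as it stands.
- The arm moves only by the tool move_arm, never from a script. Its argument "deltas" is a list of rows, each a list of 6 numbers: the shift along the world's x, y, z in cm, then the turn, a rotation vector about the world's x, y, z in degrees. In form: [[tx, ty, tz, ax, ay, az], ...]. A call has 1 to 20 rows; each row is the pose to reach, as a shift and turn from the pose commanded when the call began; what a row does not reach only later rows make up. A row lasts 1/8 s, in which the tool goes at most 62.5 mm and 10.7 degrees, less where a joint would pass 70% of its speed; a pose out of reach is approached as far as the arm can. A call with a gripper value outside its range is refused whole. "grip" is the opening, from 0 (shut) to 1 (fully open), set as the call begins (left out, the last holds). The fingers move at their own pace and stop on an object; "squeeze" is the grip in N (left out, the last holds). Time passes only in rows, so rows that repeat a pose let the fingers close. It gives the time, the measured TCP pose, the force and the opening at its end, in the units of the state.
- get_state(): the state, without advancing time (a new reading comes with each control period).
- get_image(name): name is "side" or "top" or "wrist"; returns a dict with "frame" (384x512x3 uint8, red, green, blue), "intrinsics" (3x3 intrinsics, pixels), "k1" (the pictures are not rectified: a ray, as slopes to the right and down, at radius r is drawn at 1 + k1 r^2 times it, then the intrinsics apply), "rvec" (rotation vector, rad) and "tvec" (3), from world to camera coordinates, as OpenCV has them; the wrist camera has in their place "T_tool_cam" (4x4, takes a point from camera to tool coordinates, whose origin is the TCP and whose axes are the flange's). Camera axes: x right, y down, z forward; pixel columns grow to the right and rows downward; lengths in m; the calibration is good to about 2 mm. A picture is of the moment at which its call begins: read the wrist's pose just before it. There is no depth.
- job_done(): hands the job in, once; it reports no verdict.
Trained networks look in a picture, given as the dict that the camera call returned (one of the last four; its "shot" number tells which), for a name from the list of things; names that differ only in an ending like _2 or _b are one class to them, and where a whole thing is asked for, a point or a joint stands for the part that bears it (a point fixed in the world has none). Each returns a list of dicts, best first, with "conf" (0 to 1); they miss things now and then, are a little off and sometimes report something else, mostly with a low value. They report only what shows in the picture. A call takes as long as a camera call. They do not tell look-alikes from the thing itself.
- find_in(name, picture): "box" ([left, top, width, height] as shares, 0 to 1, of the picture: columns of its width, rows of its height, round what is visible of it).
- cut_out(name, picture): "pixels" (384x512 bool, what is visible of it) and "box" ([left, top, width, height] as shares, 0 to 1, of the picture: columns of its width, rows of its height, round what is visible of it).
- place_of(name, picture): "xy" ([column, row] as shares, 0 to 1, of the picture: columns of its width, rows of its height: a listed point, or the origin of a listed thing).
The state is a dict: "t": time; "joint_positions": joint angles; "qd": joint speeds; "effort": joint torques, N m; "tool_pos": TCP position; "orientation": TCP orientation; "ft_force": force on the tool from outside, world axes, zero at the start; "torque": the same for the moment, N m; "finger_gap": finger opening in m.
Only numpy, scipy, OpenCV 4.12 (cv2) and the standard library are available. Lean on these libraries where they do the work, as an engineer would, in place of code of your own. Each camera call takes 0.05 s, during which the arm holds its last target. There are 200 camera calls.

## Working session

There is one attempt and no reset: what is moved stays moved. The work goes in short steps, Python scripts to look and compute and a tool call to move; the robot and the scene stay as the last step left them, time stands still between calls to the robot, and variables do not carry over. Pictures are saved under pics/ and viewed, about 8 in all and at most 12, crops included, and the job is handed in when it is done.

Besides the shell and the picture viewer there is one more tool, called in YAML: its name, and indented under it one key for each argument. move_arm: Moves the arm, as the interface text tells. Its arguments: {"type":"object","properties":{"deltas":{"type":"array","items":{"type":"array","items":{"type":"number"}}},"grip":{"type":"number"},"squeeze":{"type":"number"}},"required":["deltas"]}

```bash
mkdir -p pics
cat > h.py <<'E'
from plant import *
import numpy as np, cv2
def ray(p,uv):
    K=np.array(p["intrinsics"]);xd=np.array([(uv[0]-K[0,2])/K[0,0],(uv[1]-K[1,2])/K[1,1]])
    x=xd.copy()
    for _ in range(20): x=xd/(1+p["k1"]*(x@x))
    return np.array([x[0],x[1],1.])
def pose(p,st=None):
    if "rvec" in p:
        R=cv2.Rodrigues(np.array(p["rvec"],float))[0];t=np.array(p["tvec"]).ravel()
        return R.T,-R.T@t
    T=np.array(p["T_tool_cam"]);R=np.array(st["orientation"])
    return R@T[:3,:3],R@T[:3,3]+np.array(st["tool_pos"])
def onz(p,uv,z,st=None):
    R,c=pose(p,st);d=R@ray(p,uv);return c+d*(z-c[2])/d[2]
def save(p,n): cv2.imwrite("pics/"+n,p["frame"][...,::-1])
E
python3 - <<'E'
from h import *
s=get_state();print(s["tool_pos"],s["ft_force"],s["finger_gap"],s["t"]);print(np.round(s["orientation"],3))
for cam in("top","side"):
    p=get_image(cam);save(p,cam+"0.png")
    for n in("blue","yellow","red","white"):
        for r in place_of("top_"+n,p)[:3]:
            uv=np.array(r["xy"])*[512,384];print(cam,n,round(r["conf"],2),uv.round(1),onz(p,uv,.056).round(4))
    for n in("cup","dish","jar","spoon"):
        for r in place_of(n,p)[:1]:
            uv=np.array(r["xy"])*[512,384];print(cam,n,round(r["conf"],2),uv.round(1),onz(p,uv,0).round(4))
E
```

```text
[0.25151039 0.59862182 0.20037715] [ 0.15061886 -0.39874617 -0.31936783] 0.08553390087817356 0.0
[[-0.922  0.387 -0.001]
 [ 0.387  0.922 -0.002]
 [-0.    -0.002 -1.   ]]
top blue 0.75 [373.1 261.7] [ 0.3526 -0.331   0.056 ]
top blue 0.74 [377.8 217.6] [ 0.4716 -0.3441  0.056 ]
top blue 0.63 [341.  224.5] [ 0.4512 -0.2429  0.056 ]
top yellow 0.61 [155.8 157.4] [0.6252 0.2685 0.056 ]
top red 0.71 [275.1 187.1] [ 0.549  -0.0633  0.056 ]
top red 0.65 [277.8 140.6] [ 0.6786 -0.0686  0.056 ]
top white 0.69 [216.5 220.1] [0.4557 0.0929 0.056 ]
top white 0.38 [230.6 144.7] [0.6644 0.0613 0.056 ]
top dish 0.84 [232.3 144.6] [0.6782 0.0609 0.    ]
top jar 0.93 [347.  154.4] [ 0.6568 -0.2713  0.    ]
top spoon 0.9 [147.2 219.2] [0.4564 0.2987 0.    ]
side blue 0.74 [352.8 133. ] [ 0.3534 -0.3484  0.056 ]
side blue 0.64 [314.9 126.1] [ 0.4658 -0.3449  0.056 ]
side blue 0.6 [307.7 151.9] [ 0.4579 -0.2203  0.056 ]
side yellow 0.83 [165.1 289.7] [0.6203 0.2766 0.056 ]
side red 0.65 [254.5 180.7] [ 0.5576 -0.066   0.056 ]
side red 0.51 [214.2 167.3] [ 0.6741 -0.0789  0.056 ]
side white 0.92 [272.1 241.7] [0.4592 0.0985 0.056 ]
side cup 0.96 [296.1 204.1] [ 0.4475 -0.074   0.    ]
side dish 0.62 [187.7 221.7] [0.6845 0.0702 0.    ]
side jar 0.95 [243.  141.2] [ 0.6694 -0.2733  0.    ]
side spoon 0.67 [233.9 346.2] [0.4642 0.3147 0.    ]
```

View pics/top0.png

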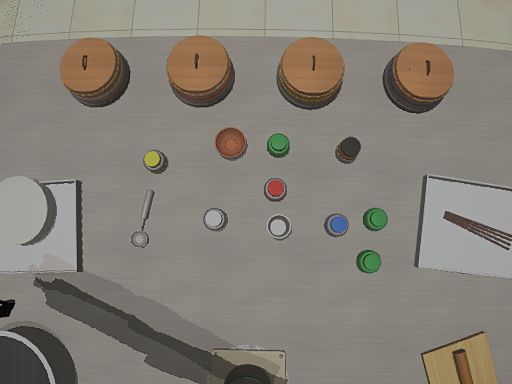

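View pics/side0.png

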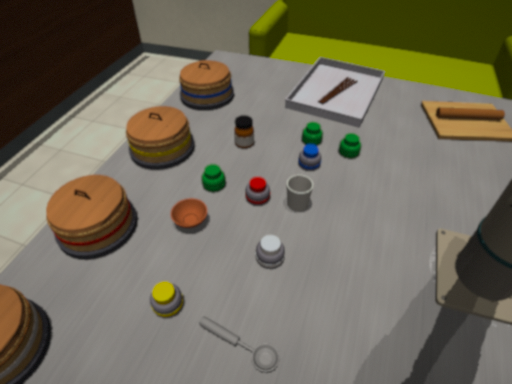

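The top view shows the blue timer at (338,225), yellow at (153,159), red at (276,188) and white at (214,218). The green look-alikes are at (278,145), (376,219) and (369,261). The side view agrees. I'll shut the fingers and go above blue.

move_arm:
  deltas:
    - [3, -4, 0, 0, 0, -4]
    - [6, -8, 0, 0, 0, -8]
    - [9.5, -12, 0, 0, 0, -13]
    - [13, -16, 0, 0, 0, -18]
    - [16, -20, 0, 0, 0, -23]
    - [19, -24, 0, 0, 0, -28]
    - [22, -28, 0, 0, 0, -33]
    - [25, -32, 0, 0, 0, -38]
    - [27, -37, 0, 0, 0, -43]
    - [28, -42, 0, 0, 0, -48]
    - [29, -47, 0, 0, 0, -52]
    - [29, -52, 0, 0, 0, -56]
    - [29, -57, 0, 0, 0, -60]
    - [28, -62, 0, 0, 0, -60]
    - [27, -67, 0, 0, 0, -60]
    - [25, -72, 0, 0, 0, -60]
    - [23, -77, 0, 0, 0, -60]
    - [21, -81, 0, 0, 0, -60]
    - [20, -83, 0, 0, 0, -60]
    - [20, -83, 0, 0, 0, -60]
  grip: 0

```text
t: 3.4
tool_pos: [0.4509, -0.2325, 0.2016]
orientation: [[-0.121, 0.993, 0.0], [0.993, 0.121, -0.001], [-0.001, 0.0, -1.0]]
ft_force: [-0.4, 0.7, -0.4]
finger_gap: -0.0001
```

```bash
cat >> h.py <<'E'
H={"blue":((105,90,50),(130,255,255)),"yellow":((22,120,80),(35,255,255)),"red":((172,120,60),(180,255,255))}
def blobs(p,c):
    hsv=cv2.cvtColor(p["frame"],cv2.COLOR_RGB2HSV);m=cv2.inRange(hsv,*H[c])
    if c=="red": m|=cv2.inRange(hsv,(0,150,60),(5,255,255))
    n,l,s,ce=cv2.connectedComponentsWithStats(m)
    return [(s[i,4],ce[i],s[i,:4]) for i in range(1,n) if s[i,4]>40]
E
python3 - <<'E'
from h import *
for cam in("top","side","wrist"):
    s=get_state();p=get_image(cam)
    if cam=="wrist": save(p,"w1.png");print(np.round(p["T_tool_cam"],3))
    for c in H:
        for a,ce,b in blobs(p,c): print(cam,c,a,ce.round(1),b,onz(p,ce,.056,s).round(4))
        for r in place_of("top_"+c,p)[:2] if cam=="wrist" else []:
            uv=np.array(r["xy"])*[512,384];print(cam,c,round(r["conf"],2),uv.round(1),onz(p,uv,.056,s).round(4))
E
```

```text
top blue 195 [338.2 224.1] [331 217  16  15] [ 0.4522 -0.2352  0.056 ]
top yellow 57 [308.2  97.3] [287  90  45  12] [ 0.806  -0.1522  0.056 ]
top yellow 186 [151.8 158.5] [144 151  16  16] [0.622  0.2798 0.056 ]
top red 187 [275.1 187.7] [268 180  15  16] [ 0.5474 -0.0632  0.056 ]
side blue 130 [206.3  93.9] [182  85  49  13] [ 0.8508 -0.4074  0.056 ]
side blue 173 [310.5 151.2] [303 145  16  13] [ 0.4514 -0.2257  0.056 ]
side blue 86 [308.3 165.7] [298 159  23  11] [ 0.4431 -0.1656  0.056 ]
side yellow 621 [268.2  18. ] [249   0  38  35] [ 0.8701 -1.141   0.056 ]
side yellow 756 [290.3  46.5] [269  32  40  30] [ 0.6838 -0.8616  0.056 ]
side yellow 54 [509.5  42. ] [507  36   5  16] [-0.2265 -1.2902  0.056 ]
side yellow 4504 [425.4  67.4] [342  40 161  58] [ 0.1492 -0.8659  0.056 ]
side yellow 237 [154.4 151.9] [130 144  50  13] [ 0.8572 -0.0832  0.056 ]
side yellow 425 [163.1 292.3] [152 281  23  24] [0.6212 0.2828 0.056 ]
side yellow 69 [167.1 313.1] [155 307  25  10] [0.5931 0.318  0.056 ]
side red 207 [257.4 184.1] [250 177  16  15] [ 0.5469 -0.057   0.056 ]
side red 64 [257.4 200.9] [248 198  21   6] [ 0.5281 -0.0035  0.056 ]
side red 169 [ 95.3 236.6] [ 56 218  70  27] [0.8312 0.2157 0.056 ]
[[ 0.    -0.96  -0.279  0.07 ]
 [ 1.     0.    -0.001  0.001]
 [ 0.001 -0.279  0.96  -0.171]
 [ 0.     0.     0.     1.   ]]
wrist blue 104 [258.7 146.1] [236 141  46  18] [ 0.4518 -0.2044  0.056 ]
wrist blue 1198 [257.5 173.8] [239 154  39  40] [ 0.4545 -0.2352  0.056 ]
wrist blue 219 [501.5 337.7] [489 328  23  20] [ 0.8118 -0.4195  0.056 ]
wrist blue 0.94 [258.6 177.6] [ 0.4562 -0.2394  0.056 ]
wrist red 1666 [374.7  19.6] [351   0  48  44] [ 0.5482 -0.0673  0.056 ]
wrist red 201 [342.   40.8] [333   9  34  50] [ 0.5203 -0.0902  0.056 ]
wrist red 0.98 [500.5  43.6] [ 0.6793 -0.0709  0.056 ]
wrist red 0.71 [375.2  14.6] [ 0.5477 -0.0629  0.056 ]
```

View pics/w1.png

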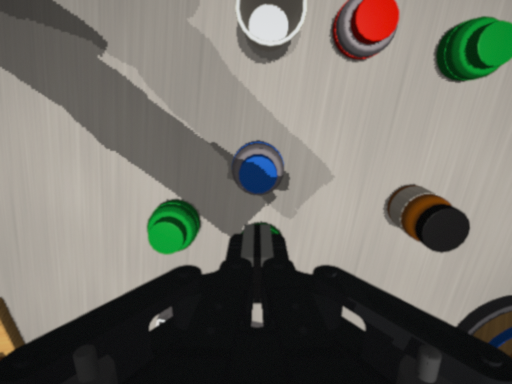

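The wrist view shows the blue cap at (258,174), just ahead of the fingertips. Top and wrist views agree on (0.4535, -0.2355) within 3 mm.

move_arm:
  deltas:
    - [0.1, -0.1, -3, 0, 0, 0]
    - [0.25, -0.3, -7, 0, 0, 0]
    - [0.25, -0.3, -10.5, 0, 0, 0]
    - [0.25, -0.3, -13, 0, 0, 0]
    - [0.25, -0.3, -13.8, 0, 0, 0]
    - [0.25, -0.3, -13.8, 0, 0, 0]
    - [0.25, -0.3, -13.8, 0, 0, 0]

```text
t: 4.58
tool_pos: [0.4552, -0.234, 0.0643]
orientation: [[-0.126, 0.992, 0.002], [0.992, 0.126, -0.001], [-0.001, 0.002, -1.0]]
ft_force: [0.3, 0.3, 0.5]
finger_gap: -0.0001
```

move_arm:
  deltas:
    - [0, -0.1, -0.3, 0, 0, 0]
    - [0, -0.1, -0.6, 0, 0, 0]
    - [0, -0.1, -0.8, 0, 0, 0]
    - [0, -0.1, -1.0, 0, 0, 0]
    - [0, -0.1, -1.1, 0, 0, 0]
    - [0, -0.1, -1.1, 0, 0, 0]

```text
t: 5.32
tool_pos: [0.4542, -0.2347, 0.0522]
orientation: [[-0.125, 0.992, -0.0], [0.992, 0.125, 0.0], [0.0, -0.0, -1.0]]
ft_force: [-0.5, -0.0, 1.0]
finger_gap: 0.0002
```

move_arm:
  deltas:
    - [0, 0, -0.1, 0, 0, 0]
    - [0, 0, -0.15, 0, 0, 0]
    - [0, 0, -0.2, 0, 0, 0]

```text
t: 5.7
tool_pos: [0.4543, -0.2347, 0.0503]
orientation: [[-0.125, 0.992, 0.0], [0.992, 0.125, 0.0], [0.0, 0.0, -1.0]]
ft_force: [0.8, 0.1, 0.3]
finger_gap: 0.0001
```

Run:
```python
from h import *
p=get_image("wrist");s=get_state();q=get_image("side");print(s["ft_force"],s["tool_pos"])
a=cv2.resize(p["frame"],(512,384));b=cv2.resize(q["frame"][100:200,260:360],(384,384),interpolation=cv2.INTER_CUBIC)[:, :280]
cv2.imwrite("pics/b1.png",np.hstack([a,b])[...,::-1])
for a,ce,bb in blobs(p,"blue"): print(a,ce,bb,onz(p,ce,.056,s))
```

```text
[-0.40004694  0.60062336 -0.32922622] [ 0.45427682 -0.23472721  0.05025904]
365 [256.4739726  168.98630137] [214 159  84  35] [ 0.45041122 -0.20147305  0.056     ]
2724 [256.17621145 210.9287812 ] [222 184  70  58] [ 0.4534885  -0.22722763  0.056     ]
```

View pics/b1.png

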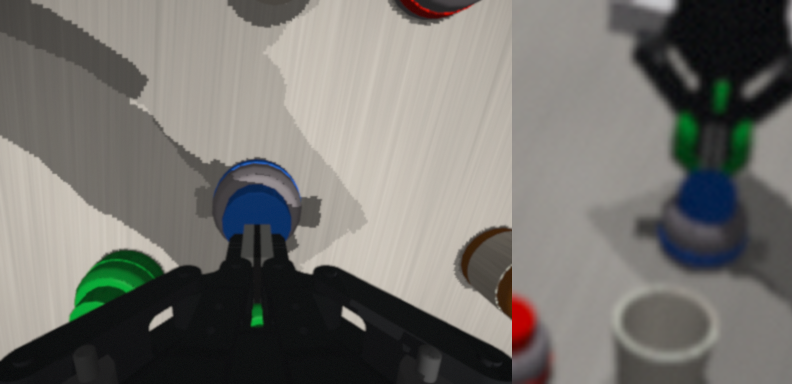

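The picture shows the fingertips at or just over the middle of the blue cap, at about (256,228). There is no steady force yet, so I'll creep down.

move_arm:
  deltas:
    - [0, 0, -0.1, 0, 0, 0]
    - [0, 0, -0.2, 0, 0, 0]

```text
t: 6.05
tool_pos: [0.4543, -0.2347, 0.0483]
orientation: [[-0.125, 0.992, 0.0], [0.992, 0.125, 0.0], [0.0, 0.0, -1.0]]
ft_force: [0.1, -0.3, 0.3]
finger_gap: -0.0002
```

```bash
cat >> h.py <<'E'
def proj(p,X,s=None):
    R,c=pose(p,s);v=R.T@(np.array(X)-c);x=v[:2]/v[2];x=x*(1+p["k1"]*(x@x));K=np.array(p["intrinsics"])
    return np.array([K[0,0]*x[0]+K[0,2],K[1,1]*x[1]+K[1,2]])
E
python3 - <<'E'
from h import *
q=get_image("side");s=get_state();p=get_image("wrist")
for n,c,ss in(("side",q,None),("wrist",p,s)):
    for a,ce,bb in blobs(c,"blue"): print(n,a,ce.round(1),bb)
    print("tcp",proj(c,s["tool_pos"],ss))
    for z in(.056,.052,.048,.038):
        r=.032 if z==.038 else .022
        C=np.array([proj(c,[.4535+r*np.cos(t),-.2352+r*np.sin(t),z],ss) for t in np.linspace(0,6.28,90)])
        print(z,C.min(0).round(1),C.max(0).round(1))
print(s["ft_force"])
cv2.imwrite("pics/b2.png",np.hstack([cv2.resize(p["frame"][140:260,190:320],(416,384)),cv2.resize(q["frame"][120:190,280:350],(384,384))])[...,::-1])
E
```

```text
side 132 [206.4  93.9] [182  86  49  12]
side 182 [310.6 151.2] [303 144  16  15]
side 86 [308.  165.7] [298 159  22  11]
tcp [309.92902341 151.25913841]
0.056 [302.5 144. ] [318.5 154.1]
0.052 [302.4 145.1] [318.3 155.3]
0.048 [302.3 146.3] [318.2 156.4]
0.038 [298.4 146.8] [321.3 161.5]
wrist 363 [259. 169.] [219 160  80  33]
wrist 2699 [256.3 211.7] [222 185  70  58]
tcp [255.950904   218.89163896]
0.056 [218.3 189.7] [291.  256.9]
0.052 [219.1 187.8] [290.2 253.8]
0.048 [219.9 186. ] [289.5 250.7]
0.038 [206.7 166.5] [303.  256.7]
[ 0.01980001 -0.38297499 -0.67918642]
```

View pics/b2.png

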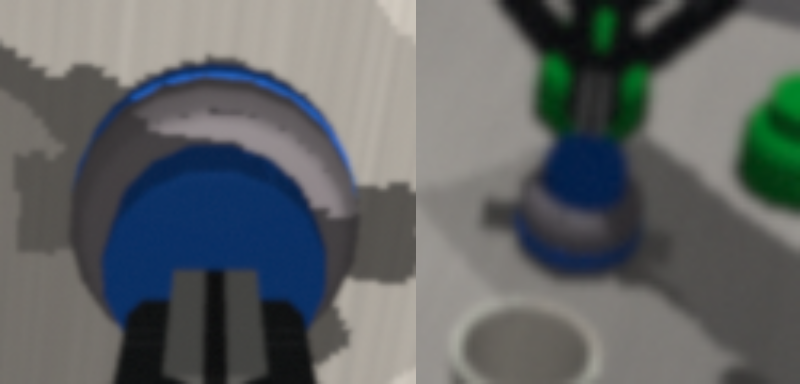

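Both views show the blue cap still fully up (side-view rows 144–159, unchanged). The fingertips are above it, at about row 224 where row 219 was predicted. So the real tips sit higher than the reported TCP, and I'll creep on, going by force.

move_arm:
  deltas:
    - [0, 0, -0.1, 0, 0, 0]
    - [0, 0, -0.2, 0, 0, 0]
    - [0, 0, -0.3, 0, 0, 0]

```text
t: 6.52
tool_pos: [0.4543, -0.2347, 0.0452]
orientation: [[-0.125, 0.992, -0.0], [0.992, 0.125, 0.0], [0.0, -0.0, -1.0]]
ft_force: [0.3, 0.1, -0.7]
finger_gap: -0.0002
```

move_arm:
  deltas:
    - [0, 0, -0.1, 0, 0, 0]
    - [0, 0, -0.2, 0, 0, 0]
    - [0, 0, -0.25, 0, 0, 0]

```text
t: 6.9
tool_pos: [0.4542, -0.2347, 0.0427]
orientation: [[-0.125, 0.992, -0.0], [0.992, 0.125, 0.0], [0.0, -0.0, -1.0]]
ft_force: [-0.4, 0.1, -0.2]
finger_gap: -0.0002
```

Run:
```python
from h import *
q=get_image("side");s=get_state();p=get_image("wrist")
for n,c in(("side",q),("wrist",p)):
    for a,ce,bb in blobs(c,"blue"): print(n,a,ce.round(1),bb)
    print("tcp",proj(c,s["tool_pos"],s).round(1))
print(s["ft_force"],s["effort"])
for z in(.056,.048,.042):
    C=np.array([proj(p,[.4535+.022*np.cos(t),-.2352+.022*np.sin(t),z],s) for t in np.linspace(0,6.28,90)]);print(z,C.min(0).round(1),C.max(0).round(1))
C=np.array([proj(p,[.4535+.032*np.cos(t),-.2352+.032*np.sin(t),.038],s) for t in np.linspace(0,6.28,90)]);print('puck',C.min(0).round(1),C.max(0).round(1))
cv2.imwrite("pics/b3.png",np.hstack([cv2.resize(p["frame"][140:260,190:320],(416,384)),cv2.resize(q["frame"][120:190,280:350],(384,384))])[...,::-1])
```

```text
side 130 [206.9  93.8] [182  85  49  13]
side 175 [310.7 151.5] [303 145  16  14]
side 89 [307.9 165.6] [298 159  22  11]
tcp [309.7 152.8]
wrist 386 [258.7 170.6] [217 161  83  34]
wrist 2681 [256.3 213.6] [221 187  72  60]
tcp [256.  218.9]
[-0.65110388 -0.23972703 -0.66391237] [ 1.00127788e-02 -4.90294755e+01  3.64765070e+00 -9.36932087e+00
  5.29683239e-03 -2.30112579e-03  4.09001050e-04]
0.056 [217.1 192.4] [292.  261.4]
0.048 [218.8 188.4] [290.5 254.8]
0.042 [220.  185.6] [289.4 250.3]
puck [205.3 168.3] [304.3 260.6]
```

View pics/b3.png

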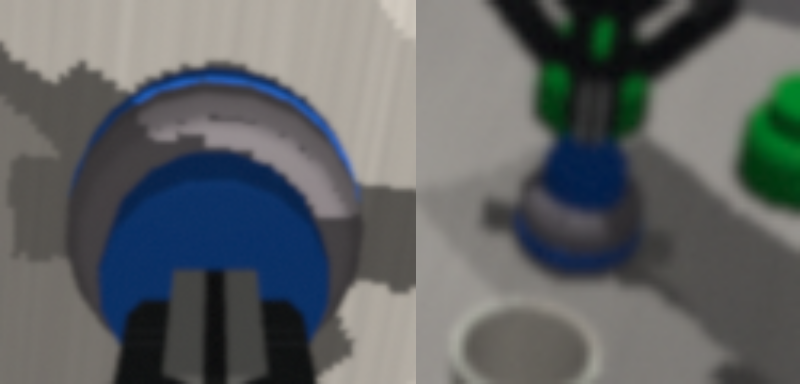

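The cap is still up (side-view rows 145–159) and the tips have dropped to about row 146. There is still a gap, so I'll continue.

move_arm:
  deltas:
    - [0, 0, -0.1, 0, 0, 0]
    - [0, 0, -0.2, 0, 0, 0]
    - [0, 0, -0.3, 0, 0, 0]

```text
t: 7.38
tool_pos: [0.4543, -0.2347, 0.0398]
orientation: [[-0.125, 0.992, 0.0], [0.992, 0.125, 0.0], [0.0, 0.0, -1.0]]
ft_force: [0.4, -0.1, 0.3]
finger_gap: 0.0005
```

move_arm:
  deltas:
    - [0, 0, -0.1, 0, 0, 0]
    - [0, 0, -0.2, 0, 0, 0]
    - [0, 0, -0.3, 0, 0, 0]

```text
t: 7.75
tool_pos: [0.4543, -0.2348, 0.0367]
orientation: [[-0.125, 0.992, 0.0], [0.992, 0.125, 0.0], [0.0, 0.0, -1.0]]
ft_force: [0.5, 0.1, 0.5]
finger_gap: -0.0002
```

```bash
cat > chk.py <<'E'
from h import *
import sys
c=sys.argv[1]
q=get_image("side");s=get_state();p=get_image("wrist")
for n,k in(("side",q),("wrist",p)):
    for a,ce,bb in blobs(k,c): print(n,a,ce.round(1),bb)
print(s["ft_force"].round(2) if hasattr(s["ft_force"],"round") else s["ft_force"],s["tool_pos"])
np.savez("last.npz",w=p["frame"],s=q["frame"])
# column profile through the side view tip
print(q["frame"][138:160,310].tolist())
E
python3 chk.py blue
```

```text
side 131 [206.7  93.8] [182  85  49  13]
side 170 [310.6 151.7] [303 145  16  14]
side 86 [307.9 165.6] [298 159  22  11]
wrist 432 [257.3 173.3] [212 163  89  37]
wrist 2655 [256.3 216. ] [219 190  75  62]
[-0.21 -0.22 -0.09] [ 0.45423855 -0.23468933  0.03664282]
[[49, 49, 49], [47, 47, 47], [48, 49, 48], [48, 48, 48], [48, 48, 48], [47, 48, 48], [49, 49, 50], [48, 49, 49], [43, 45, 51], [31, 38, 54], [18, 34, 64], [9, 32, 72], [4, 32, 73], [3, 32, 72], [7, 34, 74], [6, 33, 74], [2, 31, 73], [6, 33, 73], [4, 31, 71], [22, 38, 71], [47, 52, 74], [76, 75, 84]]
```

move_arm:
  deltas:
    - [0, 0, -0.1, 0, 0, 0]
    - [0, 0, -0.2, 0, 0, 0]
    - [0, 0, -0.25, 0, 0, 0]

```text
t: 8.22
tool_pos: [0.4543, -0.2347, 0.0342]
orientation: [[-0.125, 0.992, -0.0], [0.992, 0.125, 0.0], [0.0, -0.0, -1.0]]
ft_force: [0.3, 0.4, -0.1]
finger_gap: -0.0001
```

move_arm:
  deltas:
    - [0, 0, -0.1, 0, 0, 0]
    - [0, 0, -0.2, 0, 0, 0]
    - [0, 0, -0.25, 0, 0, 0]

```text
t: 8.6
tool_pos: [0.4543, -0.2347, 0.0317]
orientation: [[-0.125, 0.992, -0.0], [0.992, 0.125, 0.0], [0.0, -0.0, -1.0]]
ft_force: [0.0, -0.5, 0.7]
finger_gap: 0.0001
```

```bash
python3 chk.py blue
python3 - <<'E'
import numpy as np,cv2
d=np.load("last.npz");p,q=d["w"],d["s"]
cv2.imwrite("pics/b4.png",np.hstack([cv2.resize(p[140:260,190:320],(416,384)),cv2.resize(q[120:190,280:350],(384,384))])[...,::-1])
E
```

```text
side 132 [206.7  93.8] [182  85  49  13]
side 154 [310.6 152.3] [303 146  16  13]
side 88 [307.9 165.6] [298 159  22  11]
wrist 456 [257.2 175. ] [210 164  92  38]
wrist 2632 [256.2 218.3] [218 192  77  65]
[-0.15 -0.04 -0.71] [ 0.45424086 -0.23467362  0.03168888]
[[34, 34, 34], [45, 44, 45], [46, 47, 46], [48, 48, 47], [48, 49, 49], [49, 49, 49], [48, 48, 49], [49, 48, 49], [46, 47, 47], [45, 45, 48], [38, 41, 52], [27, 38, 61], [11, 32, 68], [3, 31, 72], [7, 34, 73], [5, 32, 73], [7, 33, 73], [6, 32, 73], [1, 28, 70], [20, 37, 72], [47, 54, 75], [76, 75, 84]]
```

View pics/b4.png

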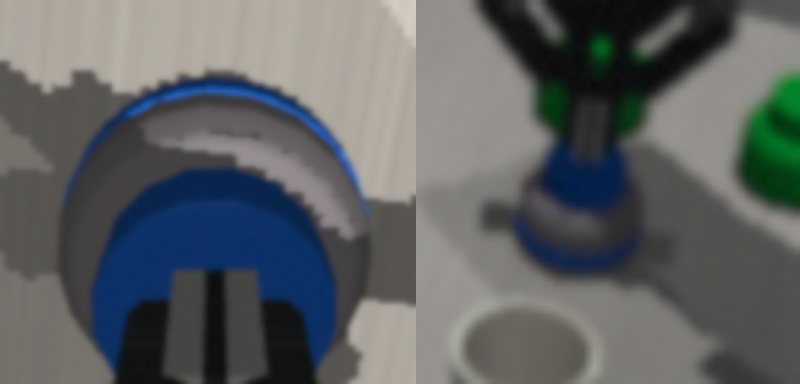

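The tip is now at side-view row ~148.7 and still sinking in front of an unmoved cap. The gap is nearly closed, so I'll continue gently.

move_arm:
  deltas:
    - [0, 0, -0.1, 0, 0, 0]
    - [0, 0, -0.2, 0, 0, 0]
    - [0, 0, -0.2, 0, 0, 0]

```text
t: 9.07
tool_pos: [0.4542, -0.2347, 0.0297]
orientation: [[-0.125, 0.992, -0.0], [0.992, 0.125, 0.0], [0.0, -0.0, -1.0]]
ft_force: [-0.1, -0.3, -0.2]
finger_gap: -0.0001
```

move_arm:
  deltas:
    - [0, 0, -0.1, 0, 0, 0]
    - [0, 0, -0.2, 0, 0, 0]
    - [0, 0, -0.2, 0, 0, 0]

```text
t: 9.45
tool_pos: [0.4542, -0.2347, 0.0277]
orientation: [[-0.125, 0.992, -0.0], [0.992, 0.125, 0.0], [0.0, -0.0, -1.0]]
ft_force: [0.2, -0.1, -0.7]
finger_gap: 0.0001
```

move_arm:
  deltas:
    - [0, 0, -0.1, 0, 0, 0]
    - [0, 0, -0.2, 0, 0, 0]
    - [0, 0, -0.2, 0, 0, 0]

```text
t: 9.82
tool_pos: [0.4543, -0.2348, 0.0258]
orientation: [[-0.125, 0.992, 0.0], [0.992, 0.125, 0.0], [0.0, 0.0, -1.0]]
ft_force: [0.2, 0.3, -0.2]
finger_gap: -0.0003
```

```bash
python3 chk.py blue
```

```text
side 129 [206.6  93.9] [182  85  49  13]
side 139 [310.5 152.8] [303 147  16  12]
side 87 [308.  165.6] [298 159  22  11]
wrist 497 [257.3 177.2] [209 166  96  39]
wrist 2611 [256.1 221.2] [217 195  80  66]
[ 0.48 -0.19  0.57] [ 0.4543344  -0.2347225   0.02579366]
[[14, 16, 17], [26, 24, 26], [37, 38, 38], [44, 45, 45], [47, 47, 47], [48, 48, 48], [51, 52, 51], [50, 51, 51], [45, 46, 46], [46, 46, 47], [43, 43, 45], [42, 43, 48], [33, 38, 52], [21, 34, 62], [12, 34, 72], [4, 32, 74], [3, 32, 73], [0, 29, 70], [3, 31, 71], [17, 36, 70], [46, 52, 74], [74, 74, 84]]
```

move_arm:
  deltas:
    - [0, 0, -0.1, 0, 0, 0]
    - [0, 0, -0.2, 0, 0, 0]
    - [0, 0, -0.2, 0, 0, 0]

```text
t: 10.3
tool_pos: [0.4543, -0.2347, 0.0239]
orientation: [[-0.125, 0.992, 0.0], [0.992, 0.125, 0.0], [-0.0, 0.0, -1.0]]
ft_force: [-1.1, 0.2, 3.7]
finger_gap: 0.0003
```

Contact at 3.7 N with the TCP reading about 0.024–0.025, so the tips sit about 31 mm above the reported TCP. Now I'll press about 8 mm more, checking force on the way.

move_arm:
  deltas:
    - [0, 0, -0.1, 0, 0, 0]
    - [0, 0, -0.2, 0, 0, 0]
    - [0, 0, -0.3, 0, 0, 0]
    - [0, 0, -0.4, 0, 0, 0]
    - [0, 0, -0.5, 0, 0, 0]

```text
t: 10.92
tool_pos: [0.4543, -0.2347, 0.0188]
orientation: [[-0.125, 0.992, 0.0], [0.992, 0.125, 0.0], [-0.0, 0.0, -1.0]]
ft_force: [-0.2, 0.5, 5.1]
finger_gap: -0.0002
```

move_arm:
  deltas:
    - [0, 0, -0.1, 0, 0, 0]
    - [0, 0, -0.2, 0, 0, 0]
    - [0, 0, -0.3, 0, 0, 0]
    - [0, 0, -0.3, 0, 0, 0]

```text
t: 11.42
tool_pos: [0.4543, -0.2348, 0.0157]
orientation: [[-0.125, 0.992, 0.0], [0.992, 0.125, 0.0], [-0.0, 0.0, -1.0]]
ft_force: [-1.0, 0.3, 4.5]
finger_gap: 0.0001
```

move_arm:
  deltas:
    - [0, 0, 1, 0, 0, 0]
    - [0, 0, 4, 0, 0, 0]
    - [0, 0, 8, 0, 0, 0]
    - [0, 0, 11, 0, 0, 0]
    - [0, 0, 11, 0, 0, 0]

```text
t: 12.05
tool_pos: [0.4558, -0.2355, 0.1281]
orientation: [[-0.126, 0.992, 0.005], [0.992, 0.126, -0.002], [-0.003, 0.004, -1.0]]
ft_force: [0.2, 0.6, 0.1]
finger_gap: 0.0
```

```bash
python3 chk.py blue|grep -v '\[\['
python3 - <<'E'
import numpy as np,cv2
d=np.load("last.npz");p,q=d["w"],d["s"]
cv2.imwrite("pics/b5.png",np.hstack([cv2.resize(p[110:230,190:320],(416,384)),cv2.resize(q[110:180,280:350],(384,384))])[...,::-1])
E
```

```text
side 133 [206.6  93.8] [182  85  49  13]
side 138 [310.3 152.7] [302 147  17  12]
side 83 [308.4 165.8] [298 159  22  11]
wrist 175 [256.3 151.2] [227 145  59  22]
wrist 1771 [255.6 184.9] [232 162  48  47]
[-0.01  1.24 -0.74] [ 0.4548385  -0.23483964  0.12671336]
```

View pics/b5.png

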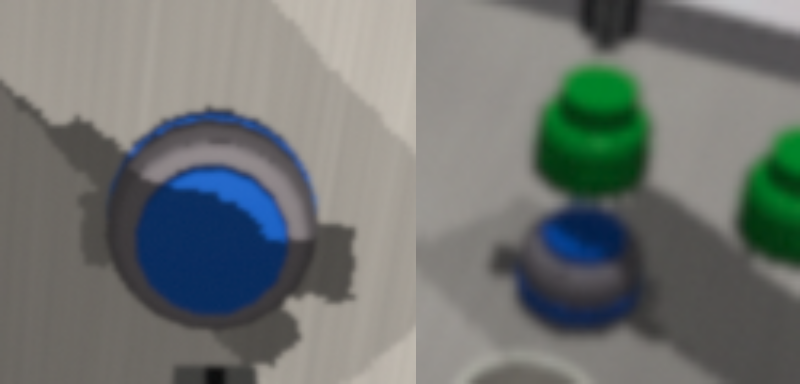

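Blue is clearly pressed: the side-view top edge went from row 144 to 147 (about 9 mm) and the puck has not moved. On to yellow, staying high.

move_arm:
  deltas:
    - [1, 3, 0, 0, 0, 0]
    - [2.5, 7.5, 0, 0, 0, 0]
    - [4, 12, 0, 0, 0, 0]
    - [5.5, 16.5, 0, 0, 0, 0]
    - [7, 21, 0, 0, 0, 0]
    - [8.5, 25.5, 0, 0, 0, 0]
    - [10, 30, 0, 0, 0, 0]
    - [11.5, 34.5, 0, 0, 0, 0]
    - [13, 39, 0, 0, 0, 0]
    - [14.5, 43.5, 0, 0, 0, 0]
    - [16, 48, 0, 0, 0, 0]
    - [16.8, 51, 0, 0, 0, 0]
    - [16.8, 51.5, 0, 0, 0, 0]
    - [16.8, 51.5, 0, 0, 0, 0]

```text
t: 13.9
tool_pos: [0.6213, 0.2787, 0.1245]
orientation: [[-0.125, 0.992, -0.002], [0.992, 0.125, -0.002], [-0.002, -0.003, -1.0]]
ft_force: [-0.6, -0.5, 0.0]
finger_gap: -0.0002
```

Run:
```python
from h import *
s=get_state();print(s["tool_pos"],s["ft_force"])
p=get_image("wrist")
for a,ce,b in blobs(p,"yellow"): print(a,ce.round(1),b,onz(p,ce,.056,s).round(4))
for r in place_of("top_yellow",p)[:2]:
    uv=np.array(r["xy"])*[512,384];print(round(r["conf"],2),uv.round(1),onz(p,uv,.056,s).round(4))
```

```text
[0.6213299  0.27866396 0.12452459] [-0.61879107 -0.52446325  0.04640355]
193 [258.4 149.3] [228 142  63  25] [0.6188 0.312  0.056 ]
2034 [260.6 183.9] [236 158  51  52] [0.6244 0.2829 0.056 ]
0.97 [261.9 185.1] [0.6256 0.282  0.056 ]
```

Run:
```python
from h import *
from scipy.optimize import least_squares
s=get_state();p=get_image("wrist");q=get_image("side")
hsv=cv2.cvtColor(p["frame"],cv2.COLOR_RGB2HSV)
a,ce,b=max(blobs(p,"yellow"),key=lambda t:t[0]);print(b,a)
for dz in(0,.01,.02,.03,.04):
    s2=dict(s);s2["tool_pos"]=np.array(s["tool_pos"])+[0,0,dz]
    c=onz(p,ce,.056,s2)
    C=np.array([proj(p,[c[0]+.022*np.cos(t),c[1]+.022*np.sin(t),.056],s2) for t in np.linspace(0,6.28,90)])
    print(dz,c.round(4),(C.max(0)-C.min(0)).round(1),"tcp side row",proj(q,s2["tool_pos"]).round(1))
cv2.imwrite("pics/y1.png",np.hstack([cv2.resize(p["frame"],(400,300)),cv2.resize(q["frame"][210:330,90:250],(400,300))])[...,::-1])
```

```text
[235 157  51  52] 2023
0 [0.6244 0.2828 0.056 ] [51.5 49.7] tcp side row [156.5 270.9]
0.01 [0.6249 0.2801 0.056 ] [49.5 47.7] tcp side row [155.4 267.9]
0.02 [0.6253 0.2773 0.056 ] [47.6 45.9] tcp side row [154.1 264.8]
0.03 [0.6257 0.2746 0.056 ] [45.8 44.2] tcp side row [152.9 261.7]
0.04 [0.6262 0.2719 0.056 ] [44.2 42.6] tcp side row [151.7 258.5]
```

View pics/y1.png

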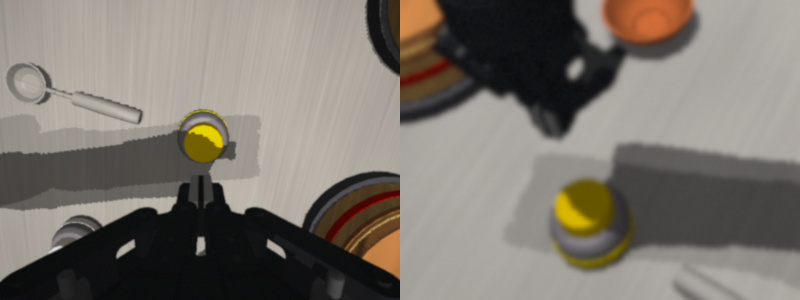

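The wrist view shows the yellow cap at about (260,184), in the same relative place as blue was. The side view shows the tip about 20–25 mm above the reported TCP. I'll descend partway, then creep by force.

move_arm:
  deltas:
    - [0.3, 0.1, -2, 0, 0, 0]
    - [0.3, 0.1, -5, 0, 0, 0]
    - [0.3, 0.1, -7, 0, 0, 0]
    - [0.3, 0.1, -8.2, 0, 0, 0]
    - [0.3, 0.1, -8.4, 0, 0, 0]
    - [0.3, 0.1, -8.4, 0, 0, 0]

```text
t: 14.85
tool_pos: [0.6259, 0.2813, 0.0424]
orientation: [[-0.125, 0.992, 0.001], [0.992, 0.125, 0.0], [0.0, 0.001, -1.0]]
ft_force: [1.1, -0.0, -0.0]
finger_gap: -0.0001
```

move_arm:
  deltas:
    - [0, 0, -0.15, 0, 0, 0]
    - [0, 0, -0.3, 0, 0, 0]
    - [0, 0, -0.4, 0, 0, 0]
    - [0, 0, -0.4, 0, 0, 0]

```text
t: 15.35
tool_pos: [0.6252, 0.2813, 0.0378]
orientation: [[-0.125, 0.992, -0.0], [0.992, 0.125, 0.0], [0.0, -0.0, -1.0]]
ft_force: [-0.7, 0.1, -0.5]
finger_gap: 0.0
```

Run:
```python
from h import *
s=get_state();p=get_image("wrist");q=get_image("side");print(s["tool_pos"],s["ft_force"])
cv2.imwrite("pics/y2.png",np.hstack([cv2.resize(p["frame"],(400,300)),cv2.resize(q["frame"][250:325,115:215],(400,300))])[...,::-1])
for k in(p,q):
  for a,ce,b in blobs(k,"yellow"):
    if a>400 and a<4000: print(a,ce.round(1),b)
```

```text
[0.62519306 0.2813024  0.03776656] [-0.71150044  0.10970061 -0.45420439]
435 [255.6 171.1] [210 161  90  36]
2757 [254.5 213.9] [218 187  75  63]
```

View pics/y2.png

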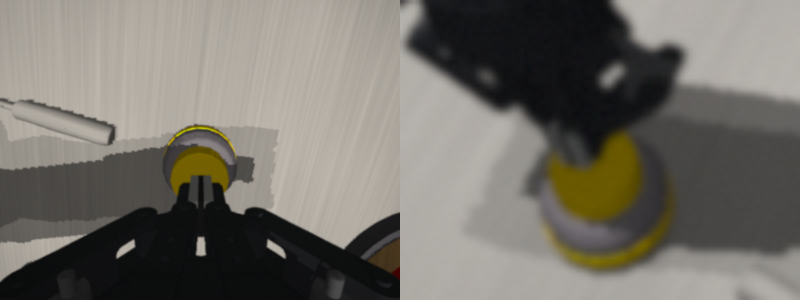

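The tip is over the yellow cap (wrist (256,228)), with a gap remaining and the cap up. Creeping.

move_arm:
  deltas:
    - [0, 0, -0.15, 0, 0, 0]
    - [0, 0, -0.3, 0, 0, 0]
    - [0, 0, -0.4, 0, 0, 0]

```text
t: 15.82
tool_pos: [0.6252, 0.2812, 0.0336]
orientation: [[-0.125, 0.992, -0.0], [0.992, 0.125, -0.0], [-0.0, -0.0, -1.0]]
ft_force: [0.1, 0.6, 0.1]
finger_gap: -0.0
```

move_arm:
  deltas:
    - [0, 0, -0.1, 0, 0, 0]
    - [0, 0, -0.2, 0, 0, 0]
    - [0, 0, -0.3, 0, 0, 0]

```text
t: 16.2
tool_pos: [0.6253, 0.2813, 0.0307]
orientation: [[-0.125, 0.992, -0.0], [0.992, 0.125, 0.0], [0.0, -0.0, -1.0]]
ft_force: [-1.0, 0.2, -0.1]
finger_gap: -0.0003
```

move_arm:
  deltas:
    - [0, 0, -0.1, 0, 0, 0]
    - [0, 0, -0.2, 0, 0, 0]
    - [0, 0, -0.3, 0, 0, 0]

```text
t: 16.58
tool_pos: [0.6253, 0.2813, 0.0278]
orientation: [[-0.125, 0.992, -0.0], [0.992, 0.125, 0.0], [0.0, -0.0, -1.0]]
ft_force: [-0.3, 0.0, 0.0]
finger_gap: -0.0
```

move_arm:
  deltas:
    - [0, 0, -0.1, 0, 0, 0]
    - [0, 0, -0.2, 0, 0, 0]
    - [0, 0, -0.2, 0, 0, 0]

```text
t: 16.95
tool_pos: [0.6253, 0.2813, 0.0259]
orientation: [[-0.125, 0.992, 0.0], [0.992, 0.125, 0.0], [0.0, 0.0, -1.0]]
ft_force: [-0.9, -0.2, 1.9]
finger_gap: 0.0002
```

move_arm:
  deltas:
    - [0, 0, -0.1, 0, 0, 0]
    - [0, 0, -0.2, 0, 0, 0]
    - [0, 0, -0.2, 0, 0, 0]

```text
t: 17.32
tool_pos: [0.6254, 0.2813, 0.0239]
orientation: [[-0.125, 0.992, 0.0], [0.992, 0.125, 0.0], [0.0, 0.0, -1.0]]
ft_force: [-0.9, -0.1, 3.6]
finger_gap: -0.0003
```

move_arm:
  deltas:
    - [0, 0, -0.1, 0, 0, 0]
    - [0, 0, -0.2, 0, 0, 0]
    - [0, 0, -0.3, 0, 0, 0]
    - [0, 0, -0.4, 0, 0, 0]
    - [0, 0, -0.4, 0, 0, 0]

```text
t: 17.95
tool_pos: [0.6253, 0.2813, 0.0197]
orientation: [[-0.125, 0.992, 0.0], [0.992, 0.125, 0.0], [0.0, 0.0, -1.0]]
ft_force: [-0.9, -0.4, 4.0]
finger_gap: -0.0001
```

move_arm:
  deltas:
    - [0, 0, -0.1, 0, 0, 0]
    - [0, 0, -0.2, 0, 0, 0]
    - [0, 0, -0.3, 0, 0, 0]
    - [0, 0, -0.35, 0, 0, 0]
    - [0, 0, -0.35, 0, 0, 0]

```text
t: 18.58
tool_pos: [0.6253, 0.2813, 0.0164]
orientation: [[-0.125, 0.992, 0.0], [0.992, 0.125, 0.0], [0.0, 0.0, -1.0]]
ft_force: [-0.7, 0.0, 6.1]
finger_gap: -0.0001
```

move_arm:
  deltas:
    - [0, 0, 1, 0, 0, 0]
    - [0, 0, 4, 0, 0, 0]
    - [0, 0, 8, 0, 0, 0]
    - [0, 0, 11, 0, 0, 0]
    - [0, 0, 11, 0, 0, 0]

```text
t: 19.2
tool_pos: [0.6274, 0.2818, 0.1294]
orientation: [[-0.125, 0.992, 0.005], [0.992, 0.125, 0.002], [0.001, 0.006, -1.0]]
ft_force: [0.2, 0.5, -0.1]
finger_gap: -0.0003
```

Run:
```python
from h import *
s=get_state();p=get_image("wrist");q=get_image("side");print(s["tool_pos"],s["ft_force"])
cv2.imwrite("pics/y3.png",np.hstack([cv2.resize(p["frame"][110:230,190:320],(325,300)),cv2.resize(q["frame"][250:325,115:215],(400,300))])[...,::-1])
for k in(p,q):
  for a,ce,b in blobs(k,"yellow"):
    if a>250 and a<4000 and b[1]>100: print(a,ce.round(1),b)
```

```text
[0.62738297 0.2818363  0.12940731] [ 0.24570833  0.45022504 -0.12996632]
1757 [252.7 183.3] [229 160  48  47]
264 [165. 150.] [138 132  52  26]
377 [163.6 293.9] [153 284  22  21]
```

View pics/y3.png

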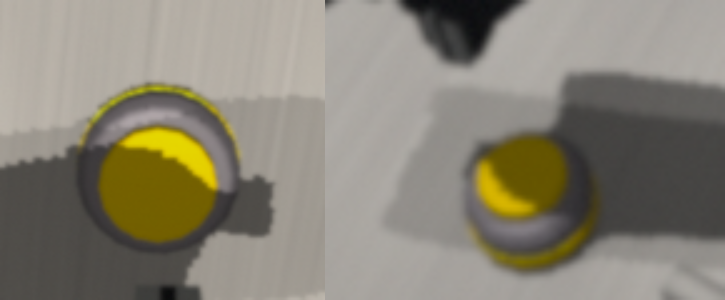

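Yellow is well down, with the same 48×47 px face as pressed blue in the wrist view, and the puck has not moved. Now to red.

move_arm:
  deltas:
    - [-0.7, -3, 0, 0, 0, 0]
    - [-1.6, -7, 0, 0, 0, 0]
    - [-2.5, -11, 0, 0, 0, 0]
    - [-3.4, -15, 0, 0, 0, 0]
    - [-4.3, -19, 0, 0, 0, 0]
    - [-5.2, -23, 0, 0, 0, 0]
    - [-6.1, -27, 0, 0, 0, 0]
    - [-7, -31, 0, 0, 0, 0]
    - [-7.7, -34, 0, 0, 0, 0]
    - [-7.7, -34.4, 0, 0, 0, 0]
    - [-7.7, -34.4, 0, 0, 0, 0]

```text
t: 20.68
tool_pos: [0.548, -0.0618, 0.1255]
orientation: [[-0.126, 0.992, -0.001], [0.992, 0.126, 0.001], [0.001, -0.001, -1.0]]
ft_force: [-0.4, 0.2, 0.1]
finger_gap: -0.0001
```

Run:
```python
from h import *
s=get_state();print(s["tool_pos"],s["ft_force"])
p=get_image("wrist")
for a,ce,b in blobs(p,"red"): print(a,ce.round(1),b,onz(p,ce,.056,s).round(4))
for r in place_of("top_red",p)[:3]:
    uv=np.array(r["xy"])*[512,384];print(round(r["conf"],2),uv.round(1),onz(p,uv,.056,s).round(4))
```

```text
[ 0.54802991 -0.0618438   0.12552619] [-0.44204388  0.21944028  0.07862885]
116 [258.1 150.3] [234 146  52  15] [ 0.5454 -0.0293  0.056 ]
1941 [259.1 188. ] [235 163  50  50] [ 0.5504 -0.0615  0.056 ]
0.84 [402.2 214.2] [ 0.6792 -0.0694  0.056 ]
0.58 [258.4 192. ] [ 0.5503 -0.0652  0.056 ]
```

The red cap is centred at (259,188), so I'll correct by about 2–3 mm and descend to just above the known contact height.

move_arm:
  deltas:
    - [0.2, -0.2, -2, 0, 0, 0]
    - [0.2, -0.2, -5, 0, 0, 0]
    - [0.2, -0.2, -7.5, 0, 0, 0]
    - [0.2, -0.2, -8.6, 0, 0, 0]
    - [0.2, -0.2, -9.1, 0, 0, 0]
    - [0.2, -0.2, -9.4, 0, 0, 0]
    - [0.2, -0.2, -9.4, 0, 0, 0]

```text
t: 21.65
tool_pos: [0.5507, -0.0647, 0.0328]
orientation: [[-0.126, 0.992, 0.001], [0.992, 0.126, -0.0], [-0.0, 0.001, -1.0]]
ft_force: [0.2, -0.1, 0.5]
finger_gap: 0.0001
```

move_arm:
  deltas:
    - [0, 0, -0.1, 0, 0, 0]
    - [0, 0, -0.2, 0, 0, 0]
    - [0, 0, -0.3, 0, 0, 0]

```text
t: 22.02
tool_pos: [0.5504, -0.0648, 0.0294]
orientation: [[-0.125, 0.992, 0.0], [0.992, 0.125, 0.0], [0.0, 0.0, -1.0]]
ft_force: [-0.4, -0.4, 0.0]
finger_gap: 0.0
```

move_arm:
  deltas:
    - [0, 0, -0.1, 0, 0, 0]
    - [0, 0, -0.2, 0, 0, 0]
    - [0, 0, -0.3, 0, 0, 0]

```text
t: 22.4
tool_pos: [0.5503, -0.0647, 0.0262]
orientation: [[-0.125, 0.992, -0.0], [0.992, 0.125, 0.0], [0.0, -0.0, -1.0]]
ft_force: [-0.4, 0.8, 0.9]
finger_gap: 0.0001
```

move_arm:
  deltas:
    - [0, 0, -0.1, 0, 0, 0]
    - [0, 0, -0.2, 0, 0, 0]
    - [0, 0, -0.25, 0, 0, 0]

```text
t: 22.78
tool_pos: [0.5503, -0.0648, 0.0239]
orientation: [[-0.125, 0.992, 0.0], [0.992, 0.125, 0.0], [0.0, 0.0, -1.0]]
ft_force: [-0.4, 0.2, 4.4]
finger_gap: 0.0
```

move_arm:
  deltas:
    - [0, 0, -0.1, 0, 0, 0]
    - [0, 0, -0.2, 0, 0, 0]
    - [0, 0, -0.3, 0, 0, 0]
    - [0, 0, -0.4, 0, 0, 0]
    - [0, 0, -0.4, 0, 0, 0]

```text
t: 23.4
tool_pos: [0.5503, -0.0647, 0.0197]
orientation: [[-0.125, 0.992, 0.0], [0.992, 0.125, 0.0], [0.0, 0.0, -1.0]]
ft_force: [-1.2, -0.6, 3.6]
finger_gap: -0.0002
```

move_arm:
  deltas:
    - [0, 0, -0.1, 0, 0, 0]
    - [0, 0, -0.2, 0, 0, 0]
    - [0, 0, -0.3, 0, 0, 0]
    - [0, 0, -0.37, 0, 0, 0]
    - [0, 0, -0.37, 0, 0, 0]

```text
t: 24.02
tool_pos: [0.5503, -0.0648, 0.0161]
orientation: [[-0.125, 0.992, 0.0], [0.992, 0.125, 0.0], [0.0, 0.0, -1.0]]
ft_force: [-0.5, 0.6, 4.9]
finger_gap: 0.0004
```

move_arm:
  deltas:
    - [0, 0, 1, 0, 0, 0]
    - [0, 0, 4, 0, 0, 0]
    - [0, 0, 8, 0, 0, 0]
    - [0, 0, 12, 0, 0, 0]
    - [0, 0, 15, 0, 0, 0]
    - [0, 0, 15, 0, 0, 0]
    - [0, 0, 15, 0, 0, 0]

```text
t: 24.9
tool_pos: [0.5497, -0.0644, 0.1656]
orientation: [[-0.126, 0.992, -0.001], [0.992, 0.126, 0.0], [0.0, -0.001, -1.0]]
ft_force: [-0.4, -0.0, -0.7]
finger_gap: 0.0001
```

Run:
```python
from h import *
s=get_state();p=get_image("wrist");q=get_image("side");print(s["tool_pos"],s["ft_force"])
t=get_image("top")
cv2.imwrite("pics/r3.png",np.hstack([cv2.resize(p["frame"],(400,300)),cv2.resize(q["frame"][110:320,130:410],(400,300))])[...,::-1])
for c in H:
  for k,n in((q,"side"),(t,"top")):
    for a,ce,b in blobs(k,c):
      if 60<a<500 and b[2]<28 and b[1]>100: print(n,c,a,ce.round(1),b)
for n in("cup","dish","jar","spoon","top_white"):
    for r in place_of(n,q)[:1]: print(n,(np.array(r["xy"])*[512,384]).round(1))
```

```text
[ 0.54970253 -0.06442786  0.16559842] [-0.43292254 -0.01307964 -0.71461916]
side blue 146 [310.2 152. ] [303 146  16  12]
side blue 81 [308.3 165.7] [299 160  21  10]
top blue 194 [337.7 224.3] [330 217  16  16]
side yellow 378 [163.8 293.8] [153 284  23  21]
side yellow 79 [167.8 312.9] [155 306  26  11]
top yellow 179 [152.7 159.2] [145 152  16  15]
side red 166 [257.3 186.2] [249 181  17  12]
side red 61 [257.2 201. ] [247 197  22   7]
cup [294.5 205. ]
dish [192.1 221.8]
jar [245.4 141. ]
spoon [235.7 342.7]
top_white [270.  241.7]
```

View pics/r3.png

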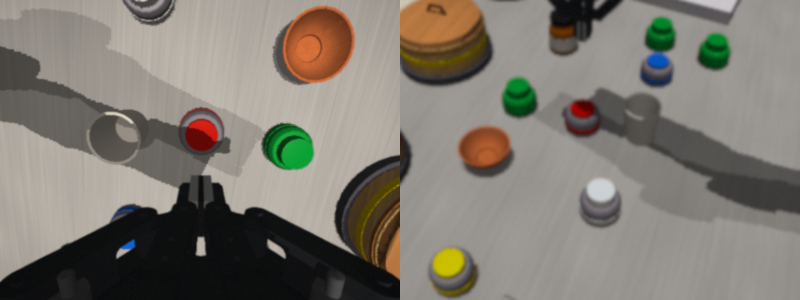

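```bash
python3 -c "
from plant import *
print(job_done())"
```

```text
the job is handed in; nothing more can be done
None
```

I pressed the blue, then the yellow, then the red cap with the shut fingertips and handed the job in at about 25 s; no verdict was reported.

- **Depth:** I estimate each cap went down about 8–10 mm, from the tool travel after contact. Readings during the pressing were 3.6–6.1 N, and no jump showed that a cap had hit its stop.
- **Last pictures:** All three caps are low in their pucks and the white cap is still up. The pucks, cup, dish and jar are where they were, and the arm is clear of everything.
- **Disagreements:**
  - The caps met the fingers only when the reported TCP height was about 0.025 m, not the 0.056 m expected. The real tips sat about 30 mm above the reported TCP, so I found contact by force and picture rather than by height.
  - In the last side view the top edge of the blue cap reads about 1–2 px lower than at the start. That is a weaker sign than for yellow (3 px) and red (4 px), though the close-up taken right after pressing showed it clearly down.
  - The last top view gave no reading for red, which I put down to the arm covering it.
  - The network's spoon position in the side view came out about 4 px off its first value. The arm never came near the spoon, so I took this as noise.

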